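Thread check of a layout-board clamp knob

TASK

Try the yellow clamp knob that stands on the cork pad on the threaded gauge: screw it on gently, clockwise, until it stops, that is until the sprung gauge head starts to turn along with it, and do not force it further. Then unscrew it and stand it upright in the green tray if it went fully home (rim down on the gauge's flange), or in the red tray if it stopped short of the flange. Leave the knob on the blue mat and the railway things alone.

Things in the scene. Friction and masses are not known exactly. Their poses are not given: they have to be found in the camera images.
- knob_a: One of two yellow clamp knobs, alike outside; one stands on the cork pad, the other on the blue mat, either way round. One has too shallow a bore (unseen). About 90 g. Origin: centre of the open underside (rim), z up. Skirt 48 mm diameter, 32 mm high, 35 mm bore; on top a grip bar 50 mm long (along x), 14 mm thick (y), 32 to 60 mm above the rim.
- knob_b: The other clamp knob, same description as knob_a. Inside each, four brass thread lugs (3.8 mm thick, centred 3.5 mm above the rim, reaching in to a 25 mm circle) lie in line with and square to the grip bar, so the thread fits alike at every quarter turn.
- gauge: Thread gauge, fixed to the bench. Dark steel block 80 x 80 x 18 mm, on it an aluminium flange (62 mm diameter, top 22 mm above the bench) and an upright steel post with a brass thread. Origin: centre of the underside, on the bench; z up, x and y along the block's sides. Whatever touches the flange or post may load it with 60 N at most.
- gauge_head (a joint): The flange and post form one head that turns a little in the block against a spring, 1.2 N m per rad: 0 at rest (red marks on the flange beside white marks on the block), positive when wound clockwise. While the thread runs free it stays within 0.03; once a knob is at its stop it turns along with the knob. More than 0.3 either way is forcing it.
- gauge_seat (a point): Centre of the flange's top, on the thread's axis, 22 mm above the bench; axes as the gauge, turning with the head. Home: the rim rests on the flange. The faulty knob stops with its rim 4 to 5 mm above it, some 0.7 rad before home; at either stop, play allows up to 0.4 rad more before the head is dragged along. A screwed-on knob comes off only by turning it back counter-clockwise.
- gauge_top (a point): Tip of the post, 24 mm above the flange. Core 22 mm diameter, 30 mm over the thread, which reaches up to 17 mm; the top 6 mm is a cone. Right-handed quick thread, four starts: clockwise from above drives the knob down 6.4 mm per radian. Play in the thread about 2 mm axially and 1.5 mm sideways; pushed sideways or tilted it can bind early.
- gauge_mark (a point): One of four red marks on the flange (28 mm from the axis, in the head's +x, +y, -x, -y directions). Set down with its lugs in line with the marks (up to 0.1 rad off), a knob rests on the thread with its rim 8 to 9 mm above the flange; the rim meets the flange about 1.3 rad clockwise from there, and all is tight by 1.7 rad. Set down elsewhere it may rest higher (to 16 mm) and need more turning.
- cork_pad: Brown cork pad 75 x 75 x 4 mm fixed on the bench, origin at the centre of its underside. The knob to be tested stands on it (rim 4 mm above the bench).
- blue_mat: Blue mat 75 x 75 x 4 mm fixed on the bench, origin at the centre of its underside. The other knob waits on it and must stay.
- green_tray: Green open tray for good knobs, 120 x 120 x 25 mm, walls and floor 4 mm, fixed. Origin: centre of its underside on the bench; sides along x and y.
- red_tray: Red open tray for faulty knobs, otherwise as the green tray.
- wagon: Loose green model wagon, 34 x 82 x 40 mm, long along its y; origin at the centre of its underside. To be left alone.
- station: Loose model station with a red roof, 70 x 100 mm, about 85 mm high; origin at the centre of its underside. To be left alone.
- carton: Loose cardboard carton, 45 x 190 x 45 mm, long along its y; origin at the centre of its underside. To be left alone.
Not all that is in view belongs to the job. What is shaped like the knob_b but pink is not meant.

How it is judged:
On the way:
1. the knob is screwed onto the gauge as far as it goes: the good knob with its rim on the flange (within 1.5 mm), the faulty one down to its stop, rim under 6 mm above the flange (((z of knob_a in the frame of gauge_seat between -0.003 and 0.0015 m and horizontal distance between knob_a and gauge_seat below 0.005 m and angle between knob_a's own z axis and vertical below 0.15 rad) or (z of knob_b in the frame of gauge_seat between -0.003 and 0.006 m and horizontal distance between knob_b and gauge_seat below 0.005 m and angle between knob_b's own z axis and vertical below 0.15 rad))), for 0.2 s.
At the end, for the whole second after the job is handed in: The tested knob stands upright (within 0.15 rad), at rest and released, on the floor of the right tray (its centre within 35 mm of the tray's centre along both sides; green if it went home, red if it jammed), and the other knob still stands on the blue mat, within 35 mm of the mat's centre (((x of knob_a in the frame of green_tray between -0.035 and 0.035 m and y of knob_a in the frame of green_tray between -0.035 and 0.035 m and z of knob_a in the frame of green_tray below 0.008 m and angle between each of knob_a, knob_b's own z axis and vertical below 0.15 rad and linear speed of knob_a below 0.02 m/s and horizontal distance between knob_b and blue_mat below 0.035 m and contact force between knob_a and the fingers below 0.1 N) or (x of knob_b in the frame of red_tray between -0.035 and 0.035 m and y of knob_b in the frame of red_tray between -0.035 and 0.035 m and z of knob_b in the frame of red_tray below 0.008 m and angle between each of knob_b, knob_a's own z axis and vertical below 0.15 rad and linear speed of knob_b below 0.02 m/s and horizontal distance between knob_a and blue_mat below 0.035 m and contact force between knob_b and the fingers below 0.1 N))); the robot touches nothing.
It fails at once if the gauge head is wound up by more than 0.3 rad, either way (value of joint gauge_head above 0.3 rad or value of joint gauge_head below -0.3 rad).
It fails at once if the gauge is loaded with more than 60 N (contact force between gauge and anything else above 60 N).
It fails at once if both knobs are moved more than 20 mm (distance of each of knob_a, knob_b from where it was at the start of the episode above 0.02 m).
It fails at once if the wagon, the station or the carton is moved more than 20 mm (distance of any of wagon, station, carton from where it was at the start of the episode above 0.02 m).
It also fails if it takes over 67 s, if anything falls off the work surface, if the arm or the gripper's body presses on something with over 40 N, if the wrist force passes 120 N, or if a joint passes its speed limit or range.

ROBOT

A 7-joint arm with a two-finger parallel gripper is mounted at the origin on the work surface. World frame = base frame: x ahead of the robot, y to its left, z up, the work surface at z = 0. Lengths are in m, angles in rad, forces in N, time in s.
With the tool pointing down it reaches from about 0.425 to 0.875 m from the base axis. Payload 9.9 kg.
Tool frame: the origin (TCP) lies where the fingers leave the gripper's body, on its centre line; the fingertips stand 73 mm ahead of it and the grasp point (between the pads) lies 54 mm ahead of it; z points along the fingers, y is the line along which they close (so a half turn about z gives the same grasp; the last joint's range is limited). The gripper opens to 85 mm and grips with 20 to 120 N. Pads are 22 mm wide; open, the fingers measure 114 mm over their backs; the gripper's body (76 mm by 85 mm) begins 54 mm behind the grasp point. The pads swing forward as they close: fully open they stand 13 mm farther back than shut.
Start: joints at [1.037, 0.576, 0.025, 1.437, -0.015, 1.129, -0.057], TCP at [0.293, -0.608, 0.304] pointing down, gripper open.
Joint ranges: [-2.76, 2.76], [-0.34, 2.15], [-1.52, 1.57], [0.19, 2.46], [-1.09, 4.23], [0.17, 1.99], [-2.82, 2.82]. Speed limits (rad/s): [2.22, 2.22, 3.01, 3.01, 3.14, 3.14, 3.14].

INTERFACE

Orientations are given as a rotation vector (axis times angle).
In Python, from rig import sense, eyes, job gives the robot as it stands. The module is installed in compiled form; this text tells all that it offers.
- The arm moves only by the shell command python3 -m crank 'ROWS' [FORCE]. ROWS is JSON, a list of rows, each a list of 3 entries, a list of its own where there are three numbers: the closure, from -1 (fully open) to 1 (shut), then the shift along the tool's x, y, z in mm, then the turn, a rotation vector about the tool's x, y, z in rad. A call has 1 to 8 rows; each row shifts and turns the commanded pose from where the row before left it, along the tool's axes as they then stand; what a row does not reach is not made up. A row lasts 1/10 s, in which the tool goes at most 50 mm and 8.59 degrees, less where a joint would pass 70% of its speed; a pose out of reach is approached as far as the arm can. A call is refused whole if a number of a shift passes 50 or a number of a turn 0.15, either way. A call with a gripper value outside its range is refused whole. The fingers move at their own pace and stop on an object; FORCE is the grip in N (left out, the last holds). Time passes only in rows, so rows that do not move let the fingers close. It gives the time, the measured TCP pose, the force, the opening and the grip force at its end, in the units of the state.
- sense(): the state, without advancing time (a new reading comes with each control period).
- eyes.read_camera(name): name is "side" or "top"; returns the picture (420x560x3 uint8, red, green, blue); there is no depth.
- eyes.camera_model(name): a dict with "intrinsics" (3x3 intrinsics, pixels), "k1" (the pictures are not rectified: a ray, as slopes to the right and down, at radius r is drawn at 1 + k1 r^2 times it, then the intrinsics apply), "view" (4x4, takes a point from world to camera coordinates). Camera axes: x right, y down, z forward; pixel columns grow to the right and rows downward; lengths in m; the calibration is good to about 2 mm. A picture is of the moment at which its call begins. camera_model takes no time and is no camera call.
- job.hand_in(): hands the job in; it is judged then, once.
The state is a dict: "time_s": time; "q": joint angles; "qd": joint speeds; "joint_efforts": joint torques, N m; "eef_pos": TCP position; "tcp_rot": TCP orientation; "ft_force": force on the tool from outside, world axes, zero at the start; "torque": the same for the moment, N m; "width": finger opening in m; "grasp_force": force on a finger pad.
Only numpy, scipy, OpenCV 4.12 (cv2) and the standard library are available. Lean on these libraries where they do the work, as an engineer would, in place of code of your own. Each camera call takes 0.05 s, during which the arm holds its last target. There are 200 camera calls.

## Working session

There is one attempt and no reset: what is moved stays moved. The work goes in short steps, Python scripts to look and compute and a shell command to move; the robot and the scene stay as the last step left them, time stands still between calls to the robot, and variables do not carry over. Pictures are saved under pics/ and viewed, at most 10 in all, crops included, and the job is handed in when it is done.

```bash
mkdir -p pics; cat > h.py <<'E'
import numpy as np, cv2
from rig import sense, eyes, job
from scipy.spatial.transform import Rotation as R
def ray(cam,u,v):
    m=eyes.camera_model(cam);K=np.array(m['intrinsics']);V=np.array(m['view']);k=m['k1']
    d=np.linalg.solve(K,[u,v,1])[:2];s=d.copy()
    for _ in range(30): s=d/(1+k*(s@s))
    Rw=V[:3,:3].T;o=-Rw@V[:3,3];return o,Rw@np.array([s[0],s[1],1])
def onz(cam,u,v,z):
    o,d=ray(cam,u,v);return (o+d*(z-o[2])/d[2])
def proj(cam,p):
    m=eyes.camera_model(cam);K=np.array(m['intrinsics']);V=np.array(m['view']);c=V[:3,:3]@np.array(p)+V[:3,3]
    s=c[:2]/c[2];s=s*(1+m['k1']*(s@s));return (K@[*s,1])[:2]
def tri(a,b):  # (cam,u,v) x2
    (o1,d1),(o2,d2)=ray(*a),ray(*b)
    t=np.linalg.lstsq(np.c_[d1,-d2],o2-o1,rcond=None)[0]
    p,q=o1+d1*t[0],o2+d2*t[1];return (p+q)/2,np.linalg.norm(p-q)
def snap(cam,name):
    im=eyes.read_camera(cam);cv2.imwrite(f'pics/{name}.png',im[:,:,::-1]);return im
E
python3 - <<'E'
from h import *
for c in('top','side'):
    snap(c,c+'0');m=eyes.camera_model(c);V=np.array(m['view']);print(c,-V[:3,:3].T@V[:3,3],m['intrinsics'],m['k1'])
s=sense();print(s['eef_pos'],R.from_rotvec(s['tcp_rot']).as_matrix().round(3),s['width'],s['time_s'])
E
```

```text
top [ 0.44488901 -0.04078193  1.27938852] [[484.01371686   0.         282.0951783 ]
 [  0.         484.01371686 195.59944758]
 [  0.           0.           1.        ]] -0.09970814233383604
side [0.12046761 0.74119143 1.06025768] [[527.68254929   0.         282.11032415]
 [  0.         527.68254929 211.19126333]
 [  0.           0.           1.        ]] -0.16243525753586932
[ 0.29334795 -0.60760279  0.30313507] [[ 0.901  0.435 -0.001]
 [ 0.435 -0.901  0.001]
 [-0.    -0.001 -1.   ]] 0.08548005670875013 0.1
```

View pics/top0.png

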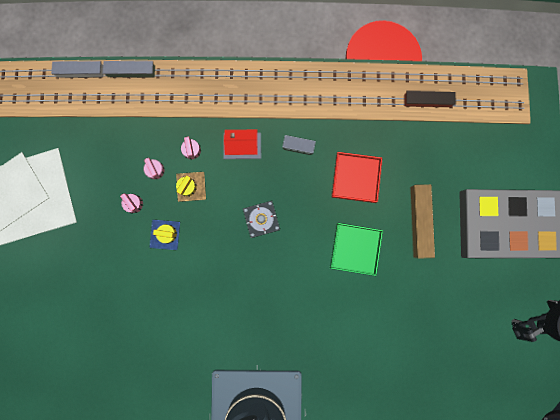

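View pics/side0.png

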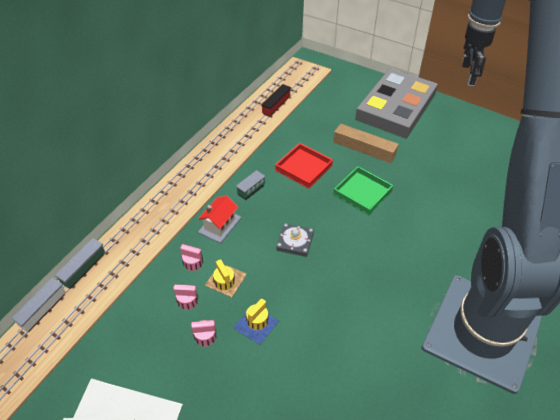

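Top: the cork-pad knob is at (186,186), the gauge at (261,219), the red tray at (357,177) and the green tray at (356,249). Side: the knob is at (223,277) and the gauge at (295,238). Next I'll make an enlarged composite.

```bash
python3 - <<'E'
from h import *
t=cv2.imread('pics/top0.png');s=cv2.imread('pics/side0.png')
f=lambda im,x,y,w,h:cv2.resize(im[y:y+h,x:x+w],(400,300),interpolation=cv2.INTER_CUBIC)
o=np.vstack([np.hstack([f(t,166,171,40,30),f(t,237,199,48,36)]),np.hstack([f(s,196,252,64,48),f(s,267,214,64,48)])])
cv2.imwrite('pics/z0.png',o)
E
```

```text
(no output)
```

View pics/z0.png

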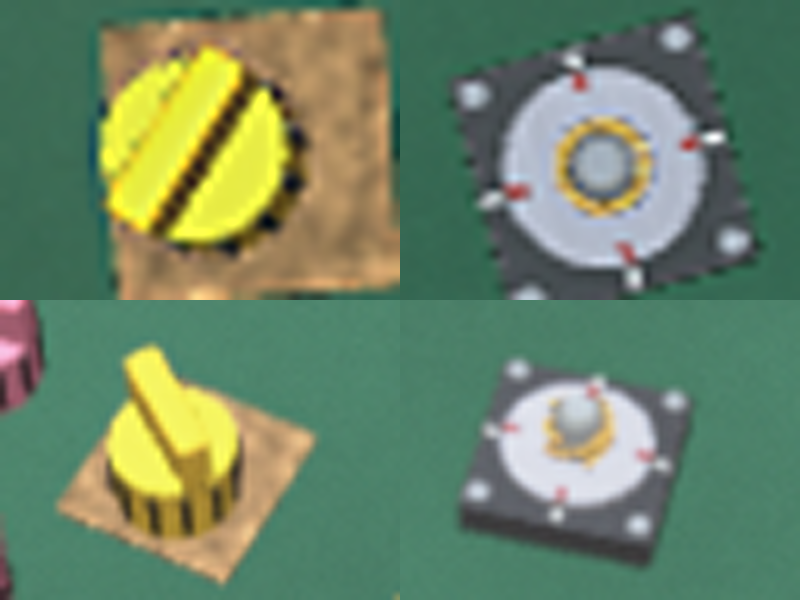

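The bar top face is centred at top (183.4,184.5) and side (222.6,267.9). The flange is centred at top (261.0,218.7) and side (295.1,236.3), with red marks visible on it. Now triangulating.

```bash
python3 - <<'E'
from h import *
T=lambda X,Y,s,x0,y0:(x0+(X+.5)/s-.5,y0+(Y+.5)/s-.5)
print('bar',tri(('top',*T(178,139,10,166,171)),('side',*T(169,102,6.25,196,252))))
print('flange',tri(('top',261.0,218.7),('side',295.14,236.25)))
a=onz('top',*T(227,59,10,166,171),.064);b=onz('top',*T(130,219,10,166,171),.064);print('bar ends',a,b,np.arctan2(*(a-b)[[1,0]]),np.linalg.norm(a-b),(a+b)/2)
print('skirt top c',onz('top',*T(194,150,10,166,171),.036))
ms=[onz('top',*T(X-400,Y,8.333,237,199),.022) for X,Y in[(580,80),(690,143),(628,255),(517,192)]]
print('marks c',np.mean(ms,0));d=ms[0]-ms[2];e=ms[1]-ms[3];print(np.arctan2(d[1],d[0]),np.arctan2(e[1],e[0]),np.linalg.norm(d),np.linalg.norm(e))
print('seat side',onz('side',295.14,236.25,.022))
# trays
im=cv2.cvtColor(cv2.imread('pics/top0.png'),cv2.COLOR_BGR2HSV);si=cv2.cvtColor(cv2.imread('pics/side0.png'),cv2.COLOR_BGR2HSV)
def box(h,lo,hi,roi):
    m=cv2.inRange(h,lo,hi);k=np.zeros_like(m);x0,y0,x1,y1=roi;k[y0:y1,x0:x1]=m[y0:y1,x0:x1]
    return cv2.minAreaRect(cv2.findNonZero(k))
for n,r1,r2,lo,hi in(('red',(325,145,390,210),(270,140,340,190),(0,150,80),(8,255,255)),('green',(325,218,390,280),(328,162,398,217),(50,200,120),(75,255,255))):
    A=box(im,lo,hi,r1);B=box(si,lo,hi,r2);print(n,A,B[0],onz('top',*A[0],.025),onz('side',*B[0],.0125),[onz('top',*p,.025)[:2].round(3) for p in cv2.boxPoints(A)])
s=sense();print(s['q'])
E
```

```text
bar (array([0.59003018, 0.19030552, 0.05985697]), np.float64(0.0023728930653967814))
flange (array([ 0.50739742, -0.00720209,  0.02108849]), np.float64(0.0024393316570375965))
bar ends [0.60901498 0.17713909 0.064     ] [0.56797396 0.20055013 0.064     ] -0.518393264588692 0.047248729582358595 [0.58849447 0.18884461 0.064     ]
skirt top c [0.58895108 0.19002353 0.036     ]
marks c [ 0.50635999 -0.00774066  0.022     ]
0.28124585332598334 -1.2829843410875983 0.056630544953213985 0.05600338025744615
seat side [ 0.50819881 -0.0061085   0.022     ]
red ((356.829345703125, 176.95050048828125), (45.80176544189453, 46.32754898071289), 6.709836959838867) (303.48394775390625, 164.52981567382812) [ 0.6184379  -0.25777046  0.025     ] [ 0.62301684 -0.25725023  0.0125    ] [array([ 0.564, -0.191]), array([ 0.686, -0.205]), array([ 0.674, -0.326]), array([ 0.551, -0.31 ])]Traceback (most recent call last):
  File "<stdin>", line 16, in <module>
  File "<stdin>", line 14, in box
cv2.error: OpenCV(4.12.0) /io/opencv/modules/imgproc/src/convhull.cpp:143: error: (-215:Assertion failed) total >= 0 && (depth == CV_32F || depth == CV_32S) in function 'convexHull'
```

```bash
cat >> h.py <<'E'
def go(p,yaw=None):
    s=sense();M=R.from_rotvec(s['tcp_rot']).as_matrix();y0=np.arctan2(M[1,0],M[0,0])
    print('t',round(s['time_s'],2),'pos',np.round(np.array(s['eef_pos'])*1000,1),'yaw',round(y0,3),'tilt',M[:2,2].round(4),'w',round(s['width'],4),'f',np.round(s['ft_force'],1),'tq',np.round(s['torque'],3),'q7',round(s['q'][6],2))
    print('shift mm',(M.T@(np.array(p)-s['eef_pos'])*1000).round(1),'turnz',None if yaw is None else round((y0-yaw+np.pi)%(2*np.pi)-np.pi,3))
E
python3 -m crank '[[-0.2,[34,-33,0],[0,0,0]],[-0.2,[34,-33,0],[0,0,0]],[-0.2,[34,-33,0],[0,0,0]],[-0.2,[34,-33,0],[0,0,0]],[-0.2,[34,-33,0],[0,0,0]],[-0.2,[34,-33,0],[0,0,0]],[-0.2,[34,-33,0],[0,0,0]],[-0.2,[34,-33,0],[0,0,0]]]' 20
python3 -m crank '[[-0.2,[34,-33,0],[0,0,0]],[-0.2,[34,-33,0],[0,0,0]],[-0.2,[34,-33,0],[0,0,0]],[-0.2,[34,-33,0],[0,0,0]],[-0.2,[34,-33,0],[0,0,0]],[-0.2,[34,-33,0],[0,0,0]],[-0.2,[34,-33,0],[0,0,0]],[-0.2,[34,-33,0],[0,0,0]]]'
python3 -m crank '[[-0.2,[34,-30,15],[0,0,-0.145]],[-0.2,[0,0,15],[0,0,-0.145]],[-0.2,[0,0,15],[0,0,-0.145]],[-0.2,[0,0,15],[0,0,-0.145]],[-0.2,[0,0,15],[0,0,-0.145]],[-0.2,[0,0,0],[0,0,-0.145]],[-0.2,[0,0,0],[0,0,-0.145]],[-0.2,[0,0,0],[0,0,-0.145]]]'
python3 -m crank '[[-0.2,[0,0,0],[0,0,-0.145]],[-0.2,[0,0,0],[0,0,-0.145]],[-0.2,[0,0,0],[0,0,-0.145]],[-0.2,[0,0,0],[0,0,-0.145]],[-0.2,[0,0,0],[0,0,-0.145]],[-0.2,[0,0,0],[0,0,-0.145]],[-0.2,[0,0,0],[0,0,-0.145]],[-0.2,[0,0,0],[0,0,0]]]'
python3 -c "
from h import *
go([.589,.190,.112],-.518+np.pi)"
```

```text
time_s: 0.9
eef_pos: [0.4238, -0.25, 0.3038]
tcp_rot: [-3.062, -0.7, 0.0]
ft_force: [1.5, -0.3, -0.5]
width: 0.0515
grasp_force: 0.0
time_s: 1.7
eef_pos: [0.554, 0.106, 0.3037]
tcp_rot: [3.062, 0.7, -0.001]
ft_force: [0.5, -0.0, -0.0]
width: 0.051
grasp_force: 0.0
time_s: 2.5
eef_pos: [0.5712, 0.1458, 0.2284]
tcp_rot: [-2.171, -2.27, 0.001]
ft_force: [-0.2, 0.1, -0.0]
width: 0.0512
grasp_force: 0.0
time_s: 3.3
eef_pos: [0.5713, 0.1455, 0.2284]
tcp_rot: [-0.8, -3.037, 0.0]
ft_force: [0.2, 0.5, 0.0]
width: 0.0512
grasp_force: 0.0
t 3.3 pos [571.3 145.5 228.4] yaw 2.627 tilt [-0.001   0.0001] w 0.0512 f [0.2 0.5 0. ] tq [-0.015 -0.026  0.019] q7 0.26
shift mm [  6.4  47.4 116.4] turnz 0.003
```

```bash

python3 -m crank '[[-0.2,[6.4,47.4,0],[0,0,0]],[-0.2,[0,0,30],[0,0,0]],[-0.2,[0,0,30],[0,0,0]],[-0.2,[0,0,30],[0,0,0]],[-0.2,[0,0,18],[0,0,0]],[-0.2,[0,0,0],[0,0,0]]]'
python3 -c "
from h import *
go([.589,.190,.112],-.518+np.pi)
t=snap('top','top1');s=snap('side','side1')
f=lambda im,x,y,w,h:cv2.resize(im[y:y+h,x:x+w],(400,300),interpolation=cv2.INTER_CUBIC)
cv2.imwrite('pics/z1.png',np.hstack([f(t,156,163,60,45),f(s,191,240,64,48)])[:,:,::-1])"
```

```text
time_s: 3.9
eef_pos: [0.5879, 0.1896, 0.1182]
tcp_rot: [-0.807, -3.032, 0.005]
ft_force: [0.2, 0.2, 0.4]
width: 0.0513
grasp_force: 0.0
t 3.9 pos [587.9 189.6 118.2] yaw 2.621 tilt [-0.0045 -0.0019] w 0.0513 f [0.2 0.2 0.4] tq [-0.011 -0.    -0.004] q7 0.11
shift mm [-0.8  0.9  6.2] turnz -0.002
```

View pics/z1.png

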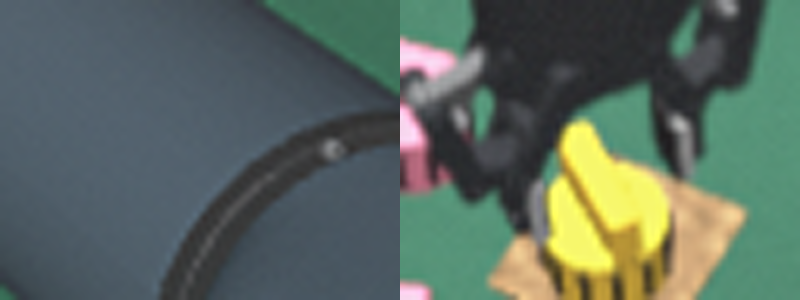

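The side view shows the bar between the open fingers and clear of both. I'll descend and grip.

```bash

python3 -m crank '[[-0.2,[0,0,6],[0,0,0]],[-0.2,[0,0,0],[0,0,0]],[0.3,[0,0,0],[0,0,0]],[0.6,[0,0,0],[0,0,0]],[0.8,[0,0,0],[0,0,0]],[0.8,[0,0,0],[0,0,0]],[0.8,[0,0,0],[0,0,0]]]' 40
python3 -c "
from h import *
go([.589,.190,.112],-.518+np.pi)"
```

```text
time_s: 4.7
eef_pos: [0.5894, 0.1904, 0.1153]
tcp_rot: [0.803, 3.037, 0.0]
ft_force: [-0.9, -0.2, 5.4]
width: 0.0135
grasp_force: 41.9
t 4.7 pos [589.4 190.4 115.3] yaw 2.625 tilt [0.0006 0.0001] w 0.0135 f [-0.9 -0.2  5.4] tq [-0.18   0.087 -0.021] q7 0.11
shift mm [ 0.2 -0.5  3.3] turnz 0.001
```

```bash

python3 -m crank '[[0.8,[0,0,-10],[0,0,0]],[0.8,[0,0,-30],[0,0,0]],[0.8,[0,0,-40],[0,0,0]],[0.8,[0,0,0],[0,0,0]],[0.8,[0,0,0],[0,0,0]]]'
python3 -c "
from h import *
snap('side','side2')
go([.507,-.007,.200],.284+np.pi/2)
im=cv2.imread('pics/side2.png');cv2.imwrite('pics/z2.png',cv2.resize(im[180:300,150:310],(640,480),interpolation=cv2.INTER_CUBIC))"
```

```text
time_s: 5.2
eef_pos: [0.5895, 0.1903, 0.196]
tcp_rot: [0.803, 3.036, 0.001]
ft_force: [-0.2, -0.6, -2.2]
width: 0.0131
grasp_force: 41.2
t 5.25 pos [589.1 189.9 194.9] yaw 2.625 tilt [-0.0001 -0.0004] w 0.0133 f [-0.1 -0.  -1.5] tq [-0.011 -0.015  0.011] q7 0.18
shift mm [ -26.  -211.8   -5. ] turnz 0.77
```

View pics/z2.png

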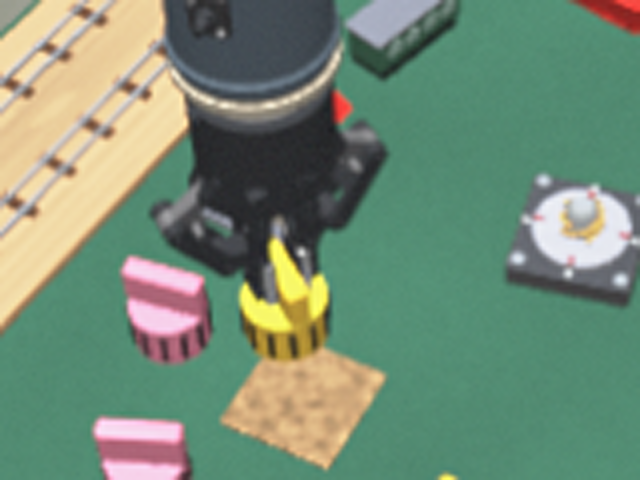

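The knob hangs upright and clear of the pad. Its skirt spans x 240..330 in the crop and its rim bottom is at y≈360. I'll check its offset in the grip against the calibration.

```bash
python3 - <<'E'
from h import *
im=cv2.imread('pics/side2.png');h=cv2.cvtColor(im,cv2.COLOR_BGR2HSV)
m=cv2.inRange(h,(18,120,60),(36,255,255));m[:225]=0;m[275:]=0;m[:,:200]=0;m[:,240:]=0
for v in range(246,273,2):
    x=np.flatnonzero(m[v]);print(v,x.min() if len(x) else 0,x.max() if len(x) else 0,end=' | ')
s=sense();p=np.array(s['eef_pos']);z0=p[2]-.1113
a=np.linspace(0,2*np.pi,200)
c=lambda z,d:np.array([proj('side',[p[0]+d[0]+.024*np.cos(t),p[1]+d[1]+.024*np.sin(t),z]) for t in a])
for d in((0,0),(.002,0),(0,.002)):
    C=np.vstack([c(z0,d),c(z0+.032,d)]);print(d,C.min(0).round(2),C.max(0).round(2))
# same for the pad-resting knob, both cams
k=cv2.cvtColor(cv2.imread('pics/top0.png'),cv2.COLOR_BGR2HSV);m=cv2.inRange(k,(22,120,60),(36,255,255));m[:165]=0;m[210:]=0;m[:,:165]=0;m[:,210:]=0
x,y,w,hh=cv2.boundingRect(m);print('top box',x,y,x+w-1,y+hh-1)
q=[.5894,.1904]
C=np.array([proj('top',[q[0]+.024*np.cos(t),q[1]+.024*np.sin(t),.036]) for t in a]);print(C.min(0),C.max(0))
e=np.array([np.cos(-.518),np.sin(-.518)]);n=np.array([-e[1],e[0]])
print('bar corners',[proj('top',[*(q+i*.025*e+j*.007*n),.064]).round(1) for i in(1,-1) for j in(1,-1)])
gs=np.array([.507,-.007,.022]);print('seat proj',proj('top',gs),proj('side',gs))
E
```

```text
246 219 223 | 248 219 229 | 250 219 230 | 252 210 231 | 254 210 231 | 256 210 231 | 258 211 230 | 260 211 230 | 262 211 230 | 264 212 230 | 266 214 230 | 268 215 228 | 270 219 222 | 272 0 0 | (0, 0) [211.07 245.13] [233.3  270.61]
(0.002, 0) [210.34 244.76] [232.58 270.23]
(0, 0.002) [210.55 245.72] [232.81 271.23]
top box 176 176 194 195
[175.58737106 176.18460767] [194.04855659 194.60423219]
bar corners [array([185.6, 174.2]), array([190.3, 177. ]), array([175.3, 191.2]), array([180. , 193.9])]
seat proj [260.7292989  218.40176912] [295.72568512 236.20636685]
```

```bash

python3 -m crank '[[0.8,[-5.2,-42.4,0],[0,0,0]],[0.8,[-5.2,-42.4,0],[0,0,0]],[0.8,[-5.2,-42.4,0],[0,0,0]],[0.8,[-5.2,-42.4,0],[0,0,0]],[0.8,[-5.2,-42.4,0],[0,0,0]],[0.8,[0,0,0],[0,0,0.14]],[0.8,[0,0,0],[0,0,0.14]],[0.8,[0,0,0],[0,0,0.14]]]'
python3 -m crank '[[0.8,[0,0,0],[0,0,0.14]],[0.8,[0,0,0],[0,0,0.14]],[0.8,[0,0,0],[0,0,0.07]],[0.8,[0,0,0],[0,0,0]],[0.8,[0,0,0],[0,0,0]]]'
python3 -c "
from h import *
go([.507,-.007,.022+.009+.1113],.284+np.pi/2)"
```

```text
time_s: 6.05
eef_pos: [0.5063, -0.0078, 0.1939]
tcp_rot: [-1.427, -2.796, 0.001]
ft_force: [0.3, -0.6, -0.4]
width: 0.0134
grasp_force: 41.1
time_s: 6.55
eef_pos: [0.5066, -0.0068, 0.1942]
tcp_rot: [-1.881, -2.515, 0.002]
ft_force: [-0.2, 0.8, -0.3]
width: 0.0131
grasp_force: 41.1
t 6.55 pos [506.6  -6.8 194.2] yaw 1.857 tilt [-0.0016 -0.0001] w 0.0131 f [-0.2  0.8 -0.3] tq [0.003 0.017 0.048] q7 -0.18
shift mm [-0.3  0.4 51.9] turnz 0.003
```

```bash

python3 -m crank '[[0.8,[0,0,20],[0,0,0]],[0.8,[0,0,15],[0,0,0]],[0.8,[0,0,5],[0,0,0]],[0.8,[0,0,3],[0,0,0]],[0.8,[0,0,0],[0,0,0]]]'
python3 -c "
from h import *
go([.507,-.007,.022+.009+.1113],.284+np.pi/2)"
python3 -m crank '[[0.8,[0,0,3],[0,0,0]],[0.8,[0,0,2],[0,0,0]],[0.8,[0,0,2],[0,0,0]],[0.8,[0,0,0],[0,0,0]]]'
python3 -c "
from h import *
go([.507,-.007,.022+.009+.1113],.284+np.pi/2)"
```

```text
time_s: 7.05
eef_pos: [0.5071, -0.0068, 0.1518]
tcp_rot: [-1.884, -2.514, 0.0]
ft_force: [-0.6, 1.3, -0.7]
width: 0.0135
grasp_force: 41.1
t 7.05 pos [507.1  -6.8 151.8] yaw 1.855 tilt [-0.0003  0.0002] w 0.0135 f [-0.6  1.3 -0.7] tq [ 0.001  0.06  -0.055] q7 -0.24
shift mm [-0.2 -0.2  9.5] turnz 0.001
time_s: 7.45
eef_pos: [0.507, -0.0069, 0.1448]
tcp_rot: [-1.885, -2.513, 0.0]
ft_force: [-0.5, -0.1, -1.0]
width: 0.013
grasp_force: 41.1
t 7.45 pos [507.   -6.9 144.8] yaw 1.855 tilt [-0.0002 -0.    ] w 0.013 f [-0.5 -0.1 -1. ] tq [0.068 0.063 0.009] q7 -0.25
shift mm [-0.1 -0.1  2.5] turnz 0.0
```

```bash

for i in 1 2 3 4; do python3 -m crank '[[0.8,[0,0,1],[0,0,0]],[0.8,[0,0,0],[0,0,0]]]' >/dev/null
python3 -c "
from h import *
go([.507,-.007,.1423],.284+np.pi/2)" | head -1; done
```

```text
t 7.65 pos [507.1  -6.8 143.9] yaw 1.855 tilt [-0.  0.] w 0.0132 f [-0.4  0.4 -1.6] tq [-0.04  -0.002  0.018] q7 -0.25
t 7.85 pos [507.1  -6.8 142.8] yaw 1.855 tilt [-0.0001  0.    ] w 0.0131 f [ 0.5 -0.5 -1.2] tq [0.013 0.034 0.018] q7 -0.25
t 8.05 pos [507.1  -6.9 141.8] yaw 1.855 tilt [-0.0001 -0.    ] w 0.0131 f [-0.2 -0.1 -0.9] tq [-0.026 -0.004 -0.025] q7 -0.25
t 8.25 pos [507.1  -6.8 140.9] yaw 1.855 tilt [0.0001 0.0001] w 0.013 f [-0.4 -0.9 -0.3] tq [ 0.087  0.055 -0.007] q7 -0.25
```

```bash

for i in 1 2 ; do python3 -m crank '[[0.8,[0,0,0.7],[0,0,0]],[0.8,[0,0,0],[0,0,0]]]' >/dev/null
python3 -c "
from h import *
go([.507,-.007,.1423],.284+np.pi/2)" | head -1; done
```

```text
t 8.45 pos [507.2  -6.8 140.5] yaw 1.855 tilt [ 0.0004 -0.0001] w 0.0131 f [-1.5  0.4  5.1] tq [ 0.061  0.296 -0.061] q7 -0.25
t 8.65 pos [507.3  -6.7 140.3] yaw 1.855 tilt [ 0.001  -0.0003] w 0.0129 f [-2.  -0.6 12.6] tq [ 0.02   0.636 -0.032] q7 -0.25
```

```bash

cat > g.sh <<'E'
python3 -c "
from h import *
go([.507,-.007,.1423],.284+np.pi/2)" | head -1
E
python3 -m crank '[[0.8,[0.1,-0.5,-1],[0,0,0]],[0.8,[0,0,0],[0,0,0]]]' >/dev/null; sh g.sh
python3 -m crank '[[0.8,[0,0,0.3],[0,0,0.05]],[0.8,[0,0,0.3],[0,0,0.05]],[0.8,[0,0,0],[0,0,0]]]' >/dev/null; sh g.sh
python3 -m crank '[[0.8,[0,0,0.3],[0,0,0.05]],[0.8,[0,0,0.3],[0,0,0.05]],[0.8,[0,0,0],[0,0,0]]]' >/dev/null; sh g.sh
```

```text
t 8.85 pos [506.7  -6.8 140.7] yaw 1.855 tilt [0.0006 0.0001] w 0.0132 f [-0.4  0.2  2.4] tq [ 0.096  0.017 -0.018] q7 -0.25
t 9.15 pos [506.8  -6.7 140. ] yaw 1.754 tilt [0.0005 0.0002] w 0.0128 f [-0.7  1.3  2. ] tq [ 0.255 -0.063 -0.037] q7 -0.33
t 9.45 pos [506.8  -6.7 139.3] yaw 1.655 tilt [0.0004 0.0001] w 0.0131 f [1.6 1.1 0.7] tq [ 0.248 -0.201 -0.022] q7 -0.4
```

```bash

for i in 1 2; do python3 -m crank '[[0.8,[0,0,0.32],[0,0,0.05]],[0.8,[0,0,0.32],[0,0,0.05]],[0.8,[0,0,0],[0,0,0]]]' >/dev/null; sh g.sh;done
for i in 1 2 ; do python3 -m crank '[[0.8,[0,0,0.32],[0,0,0.05]],[0.8,[0,0,0],[0,0,0]]]' >/dev/null; sh g.sh;done
```

```text
t 9.75 pos [506.8  -6.6 138.8] yaw 1.556 tilt [0.0005 0.0002] w 0.013 f [0.2 1.1 4.3] tq [ 0.378 -0.043 -0.004] q7 -0.48
t 10.05 pos [506.8  -6.7 138.1] yaw 1.457 tilt [0.0004 0.0001] w 0.0128 f [1.2 2.1 1.7] tq [ 0.357 -0.24   0.026] q7 -0.55
t 10.25 pos [506.8  -6.8 137.7] yaw 1.407 tilt [0.0004 0.0002] w 0.0133 f [0.8 1.6 1.7] tq [ 0.42  -0.282 -0.009] q7 -0.59
t 10.45 pos [506.8  -6.7 137.7] yaw 1.357 tilt [0.0007 0.0001] w 0.0133 f [-0.4  1.2  6.6] tq [0.43  0.035 0.039] q7 -0.62
```

```bash

for i in 1 2 3 4; do python3 -m crank '[[0.8,[0,0,0.3],[0,0,0.05]],[0.8,[0,0,0],[0,0,0]]]' >/dev/null; sh g.sh;done
```

```text
t 10.65 pos [506.9  -6.7 137.6] yaw 1.307 tilt [ 0.001 -0.   ] w 0.013 f [-0.4  3.1  9.3] tq [ 0.393  0.136 -0.062] q7 -0.66
t 10.85 pos [507.   -6.7 137.6] yaw 1.257 tilt [ 0.0013 -0.0001] w 0.013 f [-1.   1.5 14.4] tq [0.308 0.301 0.072] q7 -0.7
t 11.05 pos [507.1  -6.7 137.5] yaw 1.207 tilt [ 0.0016 -0.0002] w 0.0133 f [-2.8  0.9 17.4] tq [0.336 0.525 0.048] q7 -0.73
t 11.25 pos [507.2  -6.7 137.5] yaw 1.157 tilt [ 0.002  -0.0002] w 0.0129 f [-2.5  0.6 20.6] tq [0.302 0.647 0.06 ] q7 -0.77
```

```bash

python3 -m crank '[[0.8,[0,-0.3,-0.7],[0,0,0]],[0.8,[0,0,0],[0,0,0]]]' >/dev/null; sh g.sh
for i in 1 2 3; do python3 -m crank '[[0.8,[0,0,0],[0,0,0.05]],[0.8,[0,0,0],[0,0,0]]]' >/dev/null; sh g.sh;done
```

```text
t 11.45 pos [507.   -6.8 137.6] yaw 1.158 tilt [ 0.0017 -0.0002] w 0.013 f [ 0.7  0.6 11.2] tq [ 0.15   0.029 -0.05 ] q7 -0.77
t 11.65 pos [507.   -6.8 137.6] yaw 1.107 tilt [ 0.0017 -0.0001] w 0.013 f [0.7 0.7 9.8] tq [ 0.198  0.022 -0.003] q7 -0.8
t 11.85 pos [507.   -6.8 137.6] yaw 1.057 tilt [ 0.0018 -0.0002] w 0.0129 f [-0.4 -0.5 10.9] tq [ 0.053 -0.053  0.04 ] q7 -0.84
t 12.05 pos [507.   -6.9 137.6] yaw 1.007 tilt [ 0.0017 -0.0002] w 0.0136 f [ 0.2  1.  11.5] tq [ 0.118 -0.043  0.063] q7 -0.88
```

```bash

for i in 1 2 3; do python3 -m crank '[[0.8,[0,0,0],[0,0,0.05]],[0.8,[0,0,0],[0,0,0]]]' | grep force; python3 -m crank '[[0.8,[0,0,0],[0,0,0]]]' >/dev/null; sh g.sh;done
```

```text
ft_force: [-0.2, 0.8, 11.6]
grasp_force: 42.8
t 12.35 pos [507.   -6.9 137.6] yaw 0.958 tilt [ 0.0017 -0.0002] w 0.0131 f [ 0.4  0.3 11.1] tq [ 0.081 -0.05   0.061] q7 -0.91
ft_force: [0.1, 0.2, 10.1]
grasp_force: 42.8
t 12.65 pos [507.   -6.9 137.6] yaw 0.908 tilt [ 0.0018 -0.0002] w 0.0135 f [0.2 0.6 9.5] tq [ 0.129 -0.064  0.016] q7 -0.95
ft_force: [1.0, 0.4, 11.5]
grasp_force: 42.8
t 12.95 pos [507.   -6.9 137.6] yaw 0.858 tilt [ 0.0016 -0.0002] w 0.013 f [ 0.9 -0.4 10.9] tq [ 0.046 -0.061  0.017] q7 -0.98
```

```bash

for i in 1 2 3 4; do python3 -m crank '[[0.8,[0,0,0],[0,0,0.04]],[0.8,[0,0,0],[0,0,0]]]' >/dev/null; sh g.sh | cut -c 1-140; python3 -m crank '[[0.8,[0,0,0],[0,0,0]]]' >/dev/null; sh g.sh;done
```

```text
t 13.15 pos [507.   -6.9 137.6] yaw 0.817 tilt [ 0.0018 -0.0002] w 0.0131 f [-0.1  0.8 10.7] tq [ 0.093 -0.044  0.049] q7 -1.01
t 13.25 pos [507.   -6.9 137.6] yaw 0.818 tilt [ 0.0017 -0.0002] w 0.0136 f [ 1.4  0.3 11.1] tq [ 0.111 -0.044  0.122] q7 -1.01
t 13.45 pos [507.   -6.9 137.6] yaw 0.777 tilt [ 0.0018 -0.0001] w 0.0133 f [ 0.6  0.7 10.4] tq [0.113 0.015 0.055] q7 -1.04
t 13.55 pos [507.   -6.8 137.6] yaw 0.779 tilt [ 0.0018 -0.0002] w 0.0129 f [ 0.4 -0.2 10.9] tq [ 0.125 -0.118  0.074] q7 -1.04
t 13.75 pos [507.   -6.8 137.5] yaw 0.737 tilt [ 0.0018 -0.0001] w 0.0135 f [ 0.1  1.1 11.1] tq [ 0.207 -0.133  0.049] q7 -1.07
t 13.85 pos [507.1  -6.8 137.5] yaw 0.739 tilt [ 0.0018 -0.0001] w 0.0134 f [-0.2  1.2 10.3] tq [ 0.154 -0.08   0.066] q7 -1.06
t 14.05 pos [507.1  -6.8 137.6] yaw 0.697 tilt [ 0.0019 -0.    ] w 0.0125 f [1.2 1.2 9.8] tq [ 0.212 -0.172  0.155] q7 -1.09
t 14.15 pos [507.1  -6.8 137.5] yaw 0.699 tilt [ 0.0019 -0.    ] w 0.0134 f [0.3 1.1 9.9] tq [ 0.231 -0.094  0.112] q7 -1.09
```

```bash
python3 -c "
from h import *
im=np.mean([eyes.read_camera('side').astype(float) for _ in range(6)],0).astype(np.uint8)
o=im[190:265,245:345];cv2.imwrite('pics/z3.png',cv2.resize(o,(800,600),interpolation=cv2.INTER_CUBIC)[:,:,::-1])
g=[.507,-.007]
for z,r in((.022,.031),(.022,.024),(.027,.024)):
    C=np.array([proj('side',[g[0]+r*np.cos(t),g[1]+r*np.sin(t),z]) for t in np.linspace(0,6.3,99)]);print(z,r,((C.max(0)-[245,190]+.5)*8).round(0),((C.min(0)-[245,190]+.5)*8).round(0))
for k in range(4):
  for d in(0,.1,.3):
    a=.284+k*np.pi/2-d;print(k,d,((proj('side',[g[0]+.028*np.cos(a),g[1]+.028*np.sin(a),.022])-[245,190]+.5)*8).round(0))
T=np.mean([sense()['torque'] for _ in range(3)],0);print(T)
"
```

```text
0.022 0.031 [508. 451.] [312. 299.]
0.022 0.024 [486. 433.] [334. 315.]
0.027 0.024 [486. 423.] [334. 305.]
0 0 [324. 356.]
0 0.1 [327. 349.]
0 0.3 [334. 337.]
1 0 [389. 441.]
1 0.1 [380. 439.]
1 0.3 [364. 433.]
2 0 [496. 391.]
2 0.1 [494. 398.]
2 0.3 [487. 410.]
3 0 [430. 308.]
3 0.1 [438. 310.]
3 0.3 [454. 316.]
[ 0.2651671  -0.0755948   0.17590686]
```

View pics/z3.png

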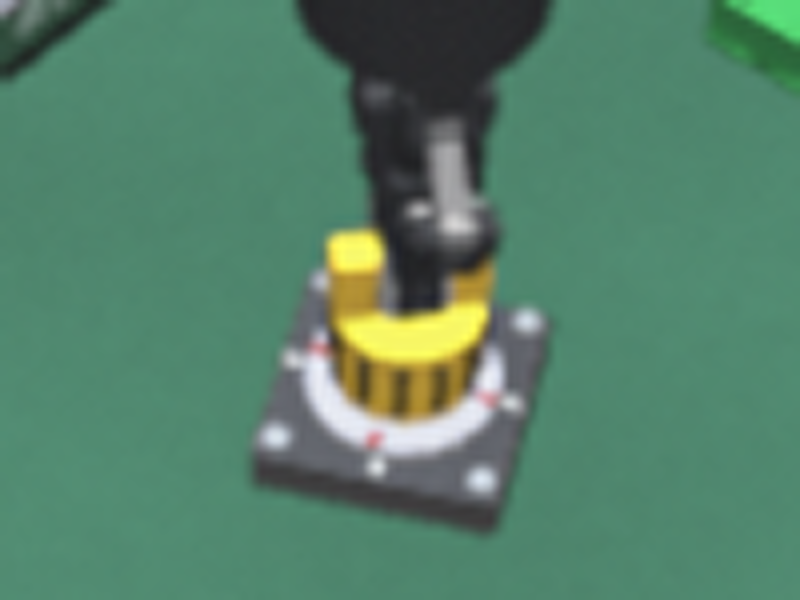

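The camera shows the red marks now about 0.1 rad clockwise of the white ones: (319,349), (374,440), (487,399). So the head is just being dragged, with the rim about 4 mm above the flange. I'll back off a little and retry gently with zero side load, to rule out binding.

```bash

python3 -m crank '[[0.8,[0,0,0],[0,0,-0.1]],[0.8,[0,0,-0.3],[0,0,-0.1]],[0.8,[0.2,0,-0.3],[0,0,-0.1]],[0.8,[0,0,-0.3],[0,0,-0.1]],[0.8,[0,0,0],[0,0,-0.1]],[0.8,[0,0,0],[0,0,0]],[0.8,[0,0,0],[0,0,0]]]' >/dev/null; sh g.sh
python3 -m crank '[[0.8,[0,0,0.2],[0,0,0.1]],[0.8,[0,0,0.2],[0,0,0.1]],[0.8,[0,0,0.2],[0,0,0.1]],[0.8,[0,0,0.1],[0,0,0.05]],[0.8,[0,0,0],[0,0,0]]]' >/dev/null; sh g.sh
for i in 1 2; do python3 -m crank '[[0.8,[0,0,0.1],[0,0,0.05]],[0.8,[0,0,0],[0,0,0]],[0.8,[0,0,0],[0,0,0]]]' >/dev/null; sh g.sh; done
```

```text
t 15.15 pos [506.3  -6.9 137.7] yaw 1.193 tilt [-0.0004 -0.0001] w 0.0134 f [-0.7 -0.3  1.8] tq [-0.117 -0.035 -0.014] q7 -0.74
t 15.65 pos [506.7  -6.6 137.6] yaw 0.842 tilt [ 0.0008 -0.0005] w 0.0134 f [-0.3 -0.   8.7] tq [0.006 0.223 0.051] q7 -0.99
t 15.95 pos [506.8  -6.5 137.6] yaw 0.793 tilt [ 0.0012 -0.0002] w 0.0133 f [-0.7  0.   9.4] tq [0.001 0.127 0.064] q7 -1.03
t 16.25 pos [506.9  -6.4 137.6] yaw 0.744 tilt [ 0.0015 -0.0001] w 0.0129 f [-0.7  0.4 10.7] tq [0.182 0.11  0.064] q7 -1.06
```

The axial stop is at the same height with almost no side load, 4.2 mm above home, so the knob is faulty and goes in the red tray. Now unscrewing.

```bash

python3 -m crank '[[0.8,[0,0,0],[0,0,-0.1]],[0.8,[0,0,-0.2],[0,0,-0.1]],[0.8,[0,0,-0.2],[0,0,-0.1]],[0.8,[0,0,-0.3],[0,0,-0.1]],[0.8,[0,0,-0.4],[0,0,-0.1]],[0.8,[0,0,-0.5],[0,0,-0.1]],[0.8,[0,0,0],[0,0,0]]]' >/dev/null; sh g.sh
python3 -m crank '[[0.8,[0,0,-0.6],[0,0,-0.1]],[0.8,[0,0,-0.6],[0,0,-0.1]],[0.8,[0,0,0],[0,0,0]]]' >/dev/null; sh g.sh
python3 -m crank '[[0.8,[0,0,-0.6],[0,0,-0.1]],[0.8,[0,0,-0.6],[0,0,-0.1]],[0.8,[0,0,0],[0,0,0]]]' >/dev/null; sh g.sh
```

```text
t 16.95 pos [506.3  -6.8 138.2] yaw 1.345 tilt [-0.0006 -0.    ] w 0.0134 f [0.2 0.  0.2] tq [-0.019 -0.034  0.021] q7 -0.63
t 17.25 pos [506.2  -6.7 139.5] yaw 1.543 tilt [-0.0006  0.0001] w 0.0132 f [-0.6  0.7 -0.9] tq [ 0.013  0.019 -0.014] q7 -0.49
t 17.55 pos [506.2  -6.7 140.7] yaw 1.741 tilt [-0.0006  0.0002] w 0.0131 f [-0.5  0.3 -0.7] tq [ 0.071  0.011 -0.044] q7 -0.34
```

```bash

python3 -m crank '[[0.8,[0,0,-0.6],[0,0,-0.1]],[0.8,[0,0,-0.6],[0,0,-0.1]],[0.8,[0,0,0],[0,0,0]]]' >/dev/null; sh g.sh
python3 -m crank '[[0.8,[0,0,-0.6],[0,0,-0.1]],[0.8,[0,0,-0.6],[0,0,-0.1]],[0.8,[0,0,0],[0,0,0]]]' >/dev/null; sh g.sh
```

```text
t 17.85 pos [506.2  -6.7 141.9] yaw 1.941 tilt [-0.0007  0.0002] w 0.0131 f [ 0.2 -0.1 -1.3] tq [-0.041 -0.003 -0.   ] q7 -0.19
t 18.15 pos [506.3  -6.7 143.1] yaw 2.14 tilt [-0.0005  0.0002] w 0.0133 f [ 0.   0.6 -0.3] tq [-0.015 -0.031 -0.004] q7 -0.04
```

```bash

python3 -m crank '[[0.8,[0,0,0],[0,0,0.1]],[0.8,[0,0,0],[0,0,0.1]],[0.8,[0,0,-1],[0,0,0]],[0.8,[0,0,-1],[0,0,0]],[0.8,[0,0,0],[0,0,0]]]' >/dev/null; sh g.sh
python3 -m crank '[[0.8,[0,0,-1],[0,0,0]],[0.8,[0,0,-1],[0,0,0]],[0.8,[0,0,0],[0,0,0]]]' >/dev/null; sh g.sh
```

```text
t 18.65 pos [506.5  -6.5 145.4] yaw 1.945 tilt [ 0.0001 -0.    ] w 0.0132 f [ 0.4  0.  -1.6] tq [ 0.023 -0.012  0.01 ] q7 -0.18
t 18.95 pos [506.5  -6.7 147.4] yaw 1.945 tilt [0.0002 0.0001] w 0.0133 f [-0.5  0.8 -1.5] tq [-0.031 -0.075 -0.022] q7 -0.18
```

```bash

python3 -m crank '[[0.8,[0,0,-5],[0,0,0]],[0.8,[0,0,-10],[0,0,0]],[0.8,[0,0,-20],[0,0,0]],[0.8,[0,0,-15],[0,0,0]],[0.8,[0,0,0],[0,0,0]]]' >/dev/null
python3 -c "
from h import *
go([.619,-.257,.117])"
```

```text
t 19.45 pos [507.4  -6.4 199.6] yaw 1.945 tilt [0.0038 0.0001] w 0.0131 f [ 0.2  0.3 -0.9] tq [-0.043 -0.062  0.006] q7 -0.11
shift mm [-273.9   12.1   83. ] turnz None
```

```bash

python3 -m crank '[[0.8,[-45.6,2,0],[0,0,0]],[0.8,[-45.6,2,0],[0,0,0]],[0.8,[-45.6,2,0],[0,0,0]],[0.8,[-45.6,2,0],[0,0,0]],[0.8,[-45.6,2,0],[0,0,0]],[0.8,[-45.6,2,0],[0,0,0]],[0.8,[0,0,0],[0,0,0]]]' >/dev/null
python3 -m crank '[[0.8,[0,0,30],[0,0,0]],[0.8,[0,0,30],[0,0,0]],[0.8,[0,0,14],[0,0,0]],[0.8,[0,0,6],[0,0,0]],[0.8,[0,0,0],[0,0,0]]]' >/dev/null
python3 -c "
from h import *
go([.619,-.257,.115])"
```

```text
t 20.65 pos [ 617.7 -256.6  117.2] yaw 1.945 tilt [-0.0004  0.0003] w 0.013 f [-0.5 -0.3 -1.6] tq [ 0.01  -0.051  0.025] q7 0.29
shift mm [-0.8  1.1  2.2] turnz None
```

Now lower until contact, then open partway.

```bash

for i in 1 2 ; do python3 -m crank '[[0.8,[0,0,1],[0,0,0]],[0.8,[0,0,0],[0,0,0]]]' >/dev/null; sh g.sh; done
```

```text
t 20.85 pos [ 618.1 -257.   117.3] yaw 1.945 tilt [ 0.0015 -0.0006] w 0.0132 f [-0.6 -0.1 -1.2] tq [-0.048  0.063  0.007] q7 0.29
t 21.05 pos [ 617.7 -257.   115.7] yaw 1.945 tilt [ 0.0005 -0.0003] w 0.0131 f [ 0.7 -0.1 -1.2] tq [-0.009 -0.015  0.025] q7 0.29
```

```bash

python3 -m crank '[[0.8,[0,0,0.6],[0,0,0]],[0.8,[0,0,0],[0,0,0]]]' >/dev/null; sh g.sh
python3 -m crank '[[0.5,[0,0,0],[0,0,0]],[0.2,[0,0,0],[0,0,0]],[0,[0,0,0],[0,0,0]],[0,[0,0,-5],[0,0,0]],[0,[0,0,-30],[0,0,0]],[0,[0,0,-45],[0,0,0]],[0,[0,0,-45],[0,0,0]],[0,[0,0,0],[0,0,0]]]' >/dev/null; sh g.sh
python3 -m crank '[[0,[40,0,0],[0,0,0]],[0,[40,0,0],[0,0,0]],[0,[40,0,0],[0,0,0]],[0,[0,0,0],[0,0,0]],[0,[0,0,0],[0,0,0]]]' >/dev/null; sh g.sh
python3 -c "
from h import *
t=snap('top','top9');s=snap('side','side9')
f=lambda im,x,y,w,h:cv2.resize(im[y:y+h,x:x+w],(400,300),interpolation=cv2.INTER_CUBIC)
cv2.imwrite('pics/z9.png',np.vstack([np.hstack([f(t,317,147,80,60),f(s,264,135,80,60)]),np.hstack([f(t,120,130,200,150),f(s,140,180,200,150)])])[:,:,::-1])"
```

```text
t 21.25 pos [ 617.8 -257.   115.3] yaw 1.945 tilt [ 0.0006 -0.0004] w 0.0131 f [-1.7 -0.1  5.5] tq [0.013 0.412 0.022] q7 0.29
t 22.05 pos [ 620.3 -256.9  246.8] yaw 1.945 tilt [ 0.0101 -0.0029] w 0.0425 f [ 0.9 -0.2  0.5] tq [ 0.017 -0.033 -0.009] q7 0.37
t 22.55 pos [ 573.7 -144.5  240.1] yaw 1.947 tilt [ 0.0005 -0.0005] w 0.0424 f [ 0.8 -0.5 -0.4] tq [-0.009 -0.006  0.014] q7 0.19
```

View pics/z9.png

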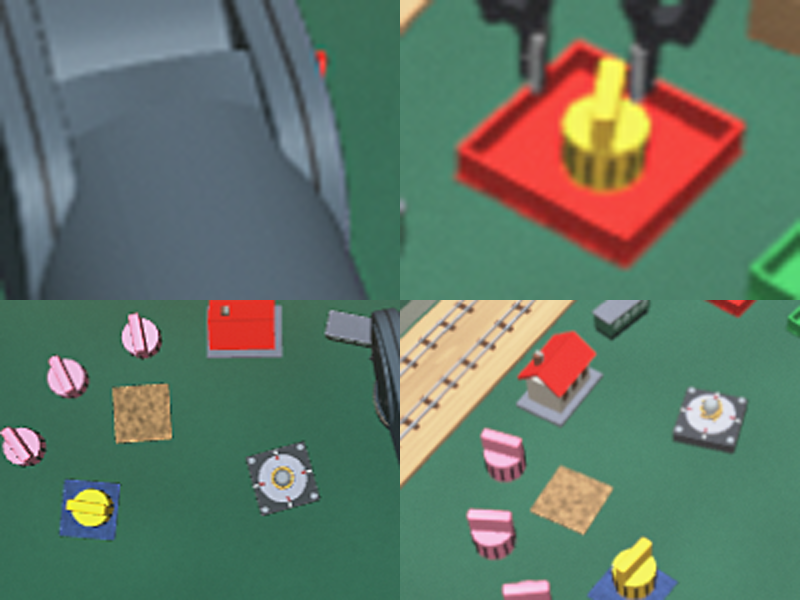

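The knob stands upright in the middle of the red tray (around (605,145) in the composite) with the gripper clear. The other knob is still on the blue mat. The tray contact height matches the pad contact height, so the knob didn't slip in the grip and the rim did stop about 4.2 mm above the flange.

```bash
python3 -c "
from h import *
print(job.hand_in())"
```

```text
the job is handed in; nothing more can be done
None
```

The cork-pad knob jammed about 4 mm above the flange, so it is faulty: I unscrewed it, stood it upright in the red tray and handed the job in (no verdict was returned).

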